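Feel for the heavy side of a blind rotor and hold it down

ROBOT

A 6-joint arm with a two-finger parallel gripper is mounted at the origin on a cart in front of the work surface, level with it; the furniture and walls round the work are solid. World frame = base frame: x ahead of the robot, y to its left, z up, the work surface at z = 0. Lengths are in mm, angles in rad, forces in N, time in s.
With the tool pointing down it reaches from about 350 to 775 mm from the base axis. Payload 7.3 kg.
Tool frame: the origin (TCP) lies midway between the tips of the shut fingers; the grasp point (between the pads) lies 19 mm behind it; z points along the fingers, y is the line along which they close (so a half turn about z gives the same grasp; the last joint's range is limited). The gripper opens to 92 mm and grips with 3 to 60 N. Pads are 19 mm wide; open, the fingers measure 130 mm over their backs; the gripper's body (75 mm by 190 mm) begins 47 mm behind the grasp point.
Start: joints at [1.001, 0.342, 1.524, -0, 1.275, -0.146], TCP at [215.883, 478.581, 226.741] pointing down, gripper open.
Joint ranges: [-2.53, 2.53], [-0.77, 2.02], [0.04, 2.7], [-1, 4.14], [0.28, 2.66], [-3.11, 3.11]. Speed limits (rad/s): [2.57, 2.57, 3.14, 3.14, 3.14, 3.14].

INTERFACE

Orientations are given as [roll, pitch, yaw] about the fixed x, y, z axes, in that order (R = Rz(yaw) Ry(pitch) Rx(roll)).
In Python, from plant import get_obs, capture, camera_model, close_job, search_frame, regions_of, pinpoint gives the robot as it stands. The module is installed in compiled form; this text tells all that it offers.
- The arm moves only by the shell command python3 -m pendant 'ROWS'. ROWS is JSON, one flat list of numbers, 7 for each row, row after row: the shift along the tool's x, y, z in units of 30 mm (1.0 is 30 mm), then the turn, a rotation vector about the tool's x, y, z in units of 4 degrees (1.0 is 4 degrees), then the closure, from -1 (fully open) to 1 (shut), so that 0 is half open. In form: [dx, dy, dz, wx, wy, wz, gripper, dx, dy, dz, wx, wy, wz, gripper, ...]. A call has 1 to 12 rows; each row shifts and turns the commanded pose from where the row before left it, along the tool's axes as they then stand; what a row does not reach is not made up. A row lasts 1/10 s, in which the tool goes at most 50 mm and 8.59 degrees, less where a joint would pass 70% of its speed; a pose out of reach is approached as far as the arm can. A call with a number of a shift or a turn outside -1 to 1 is refused whole. A call with a gripper value outside its range is refused whole. The fingers move at their own pace and stop on an object; the grip force is fixed at half the most. Time passes only in rows, so rows that do not move let the fingers close. It gives the time, the measured TCP pose, the force, the opening and the grip force at its end, in the units of the state.
- get_obs(): the state, without advancing time (a new reading comes with each control period).
- capture(name): name is "scene" or "top"; returns the picture (480x640x3 uint8, red, green, blue); there is no depth.
- camera_model(name): a dict with "fov_y" (degrees; the focal length in pixels is half the picture's height over the tangent of half this angle, whatever the lens; pixels are square), "cx", "cy" (the principal point, pixels), "D" ([k1, k2, p1, p2, k3] as OpenCV has them; the pictures are not rectified), "pose" (4x4, takes a point from camera to world coordinates). Camera axes: x right, y up, looking along -z (the intrinsics and any distortion apply to the point x, -y, -z); pixel columns grow to the right and rows downward; lengths in mm; the calibration is good to about 2 mm. A picture is of the moment at which its call begins. camera_model takes no time and is no camera call.
- close_job(): hands the job in; it is judged then, once.
Trained networks look in the newest picture that a camera, given by its name, has taken for a name from the list of things; names that differ only in an ending like _2 or _b are one class to them, and where a whole thing is asked for, a point or a joint stands for the part that bears it (a point fixed in the world has none). Each returns a list of dicts, best first, with "score" (0 to 1); they miss things now and then, are a little off and sometimes report something else, mostly with a low value. They report only what shows in the picture. A call takes as long as a camera call. They do not tell look-alikes from the thing itself.
- search_frame(camera, thing): "location" ([column, row] in pixels, amid what is visible of it).
- regions_of(camera, thing): "pixels" (480x640 bool, what is visible of it) and "location" ([column, row] in pixels, amid what is visible of it).
- pinpoint(camera, thing): "location" ([column, row] in pixels: a listed point, or the origin of a listed thing).
The state is a dict: "time": time; "joint_positions": joint angles; "dq": joint speeds; "tau": joint torques, N m; "tool_pos": TCP position; "tcp_rot": TCP orientation; "contact_force": force on the tool from outside, world axes, zero at the start; "moment": the same for the moment, N m; "grip_width": finger opening in mm; "finger_force": force on a finger pad.
Only numpy, scipy, OpenCV 4.12 (cv2) and the standard library are available. Lean on these libraries where they do the work, as an engineer would, in place of code of your own. Each camera call takes 0.05 s, during which the arm holds its last target. There are 200 camera calls.

TASK

The closed shaker rotor on the blue bench stand hides an off-centre ballast, and its stiff bearing lets it rest at any angle. Starting near the top, crank it by its red handle down through the bottom and up over the top again, feeling which side is heavy, then turn it until the heavy side hangs straight down. Finish while still gripping the red handle and holding the rotor still there, and do not disturb the loose beaker, tape roll or Petri dish.

Things in the scene. Friction and masses are not known exactly. Their poses are not given: they have to be found in the camera images.
- stand: Blue bench stand, fixed; origin under it on the bench, below the middle of the drum. Foot 130 x 150 x 12 mm, from 40 mm before the origin to 90 mm behind. Its x axis runs level along the axle, away from the robot (yaw up to 0.3 rad). It carries a plain closed aluminium drum 120 mm across, 44 mm deep, axle 130 mm above the bench. Drum face: 16 mm before the origin; crank arm: 12 mm before the face.
- axle (a point): Point on the axle line, 67 mm in front of the drum's middle (51 mm before its face), 130 mm above the bench: the centre of the circle of 40 mm radius in which the handle's grip point goes round. Its axes turn with the rotor: z points to the handle, x along the axle into the drum.
- handle_grip (a point): Middle of the crank's red handle: a sleeve 18 mm in diameter and 62 mm long, parallel to the axle, 40 mm from it, sticking out level towards the robot. Pinch it across its diameter from above. The sleeve spins on its pin, so the tool keeps its direction while the handle goes round. Drum face 51 mm behind this point; with the handle lowest the drum reaches 102 mm above it.
- rotor (a joint): Crank angle: 0 handle on top, growing clockwise seen from the robot (pi/2: handle to the right, -y), no stop within four turns. Bearing drag 0.23 N m against any turning (6 N at the handle); the ballast adds or takes up to 0.16 to 0.21 N m (4 to 5 N) as it is raised or lowered. Rest is balanced. Ballast angle to the handle: unseen, differs each time, constant while turning.
- beaker_1_mid (a point): Loose glass beaker, 58 mm in diameter, 71 mm high; point at its centre. Not to be disturbed.
- tape_1_mid (a point): Loose roll of tape lying flat, 104 mm in diameter, 25 mm high; point at its centre. Not to be disturbed.
- petri_dish_2_mid (a point): Loose closed Petri dish, 90 mm in diameter, 15 mm high; point at its centre. Not to be disturbed.
Things that resemble listed ones, but are neither listed nor needed, are in the scene too. Of the things that look like the stand, the larger one is meant.

How it is judged (in metres and radians):
On the way, in this order (a step that is already met when the one before it is completed fails the run):
1. the handle has been cranked down through the bottom of its circle (at least 35 mm below the axle) (height (world z) of handle_grip below 0.095 m), for 0.02 s.
2. the handle has come up over the top again (at least 35 mm above the axle) (height (world z) of handle_grip above 0.165 m), for 0.02 s.
At the end, for the whole second after the job is handed in: The heavy side of the rotor (the z axis of the hidden ballast) points straight down within 20 degrees, the rotor is still (under 0.1 rad/s), and the fingers still grip the red handle with more than 2 N (angle between ballast's own z axis and vertical above 2.79 rad and contact force between the fingers and handle above 2 N and velocity of joint rotor between -0.1 and 0.1 rad/s); the arm keeps its last pose, push and grip.
It fails at once if the beaker, the tape roll or the Petri dish is moved by more than 20 mm (distance of any of beaker_1_mid, tape_1_mid, petri_dish_2_mid from where it was at the start of the episode above 0.02 m).
It also fails if it takes over 64 s, if anything falls off the work surface, if the arm or the gripper's body presses on something with over 40 N, if the wrist force passes 120 N, or if a joint passes its speed limit or range.

## Working session

There is one attempt and no reset: what is moved stays moved. The work goes in short steps, Python scripts to look and compute and a shell command to move; the robot and the scene stay as the last step left them, time stands still between calls to the robot, and variables do not carry over. Pictures are saved under pics/ and viewed, at most 10 in all, crops included, and the job is handed in when it is done.

```bash
mkdir -p pics
cat > h.py <<'E'
import numpy as np,cv2
from plant import *
def ray(cam,px):
    m=camera_model(cam);f=240/np.tan(np.radians(m['fov_y'])/2)
    K=np.array([[f,0,m['cx']],[0,f,m['cy']],[0,0,1.]])
    u=cv2.undistortPoints(np.array([[px]],float),K,np.array(m['D'],float))[0,0]
    P=np.array(m['pose']);d=P[:3,:3]@np.array([u[0],-u[1],-1]);return P[:3,3],d
def atz(cam,px,z):
    o,d=ray(cam,px);return o+d*(z-o[2])/d[2]
def tri(a,b):
    (o1,d1),(o2,d2)=a,b;A=np.stack([d1,-d2],1);s=np.linalg.lstsq(A,o2-o1,rcond=None)[0]
    p,q=o1+s[0]*d1,o2+s[1]*d2;return (p+q)/2,np.linalg.norm(p-q)
def proj(cam,p):
    m=camera_model(cam);f=240/np.tan(np.radians(m['fov_y'])/2)
    K=np.array([[f,0,m['cx']],[0,f,m['cy']],[0,0,1.]]);P=np.array(m['pose'])
    c=P[:3,:3].T@(np.array(p,float)-P[:3,3]);return cv2.projectPoints(np.array([[c[0],-c[1],-c[2]]]),np.zeros(3),np.zeros(3),K,np.array(m['D'],float))[0][0,0]
E
python3 - <<'E'
from h import *
np.set_printoptions(precision=1,suppress=True)
for c in("scene","top"):
    cv2.imwrite(f'pics/{c}.png',capture(c)[:,:,::-1])
    print(c,np.array(camera_model(c)['pose'])[:3,3])
    for t in("stand","axle","handle_grip","beaker_1_mid","tape_1_mid","petri_dish_2_mid"):
        print(t,[(np.round(r['location'],1).tolist(),round(r['score'],2)) for r in pinpoint(c,t)])
print(get_obs())
E
```

```text
scene [-671.3  862.7  889.5]
stand [([288.7, 318.4], 0.92), ([320.5, 274.8], 0.65)]
axle [([299.2, 296.9], 0.84), ([334.2, 245.3], 0.66), ([216.0, 336.6], 0.6)]
handle_grip [([325.8, 238.0], 0.62), ([298.0, 286.0], 0.47)]
beaker_1_mid [([387.8, 248.8], 0.88)]
tape_1_mid [([215.3, 335.9], 0.69)]
petri_dish_2_mid [([211.7, 303.6], 0.96)]
top [ 260.4  169.8 1195. ]
stand [([289.7, 308.7], 0.87), ([324.3, 224.4], 0.72)]
axle [([300.4, 327.1], 0.89), ([341.1, 233.9], 0.59)]
handle_grip [([335.1, 229.5], 0.71), ([292.3, 327.7], 0.47)]
beaker_1_mid []
tape_1_mid [([207.4, 347.7], 0.75)]
petri_dish_2_mid [([413.3, 174.0], 0.29)]
{'time': 0.7, 'joint_positions': array([ 1. ,  0.3,  1.5, -0. ,  1.3, -0.1]), 'dq': array([ 0., -0.,  0.,  0.,  0., -0.]), 'tau': array([ -0. , -43.1, -24.4,   0.1,   0. ,  -0. ]), 'tool_pos': array([215.9, 478.6, 226.8]), 'tcp_rot': array([3.1, 0. , 2.7]), 'contact_force': array([-0.7,  0.1, -0.4]), 'moment': array([-0., -0.,  0.]), 'finger_force': 0.0, 'grip_width': 91.67041716638607}
```

View pics/scene.png

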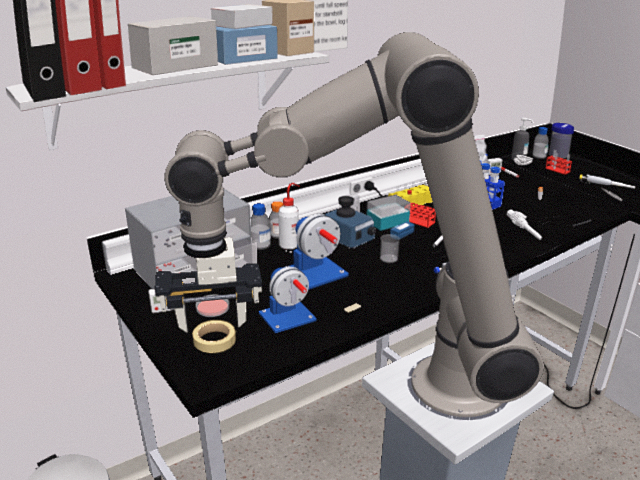

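View pics/top.png

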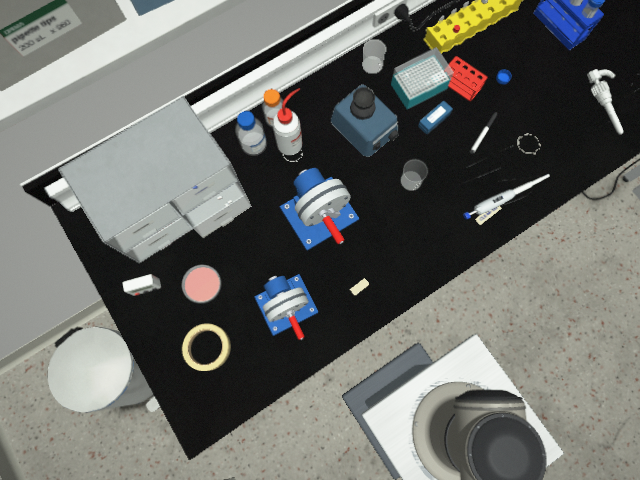

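The larger stand, with a red handle, is the far one: base at about (320,275) in scene and (322,222) in top, handle at (326,238) and (333,230). The beaker is at (388,249) in scene and (413,174) in top. The tape roll and Petri dish are to the left, near the smaller look-alike.

Run:
```python
from h import *
np.set_printoptions(precision=1,suppress=True)
S,T="scene","top"
for n,a,b,z in(("stand",[320.5,274.8],[324.3,224.4],0),("axle",[334.2,245.3],[341.1,233.9],130),("grip",[325.8,238],[335.1,229.5],None),("tape",[215.3,335.9],[207.4,347.7],12),("petri",[211.7,303.6],[201.5,284],8),("beaker",[387.8,248.8],[414,177],35),("beaker2",[387.8,248.8],[374,57],35),("small",[288.7,318.4],[289.7,308.7],0)):
    print(n,*tri(ray(S,a),ray(T,b)), [] if z is None else (atz(S,a,z)[:2],atz(T,b,z)[:2]))
for p in((216,478.6,226.7),(0,0,0),(300,0,0),(0,300,0)):print(proj(S,p),proj(T,p))
b=regions_of("scene","beaker_1_mid");print([(r['location'],r['score']) for r in b])
print([(r['location'],r['score']) for r in search_frame("top","beaker_1_mid")])
top=cv2.imread('pics/top.png')[130:290,240:440];cv2.imwrite('pics/tc.png',cv2.resize(top,None,fx=3.7,fy=3.7,interpolation=2))
```

```text
stand [550.2 -11.2  18.1] 5.482182666473381 (array([573.8, -31.5]), array([556.4, -11.7]))
axle [483.3  -9.4 141. ] 1.9841747651805313 (array([499.7, -23.1]), array([486.2, -10.5]))
grip [496.9   2.9 160.6] 7.3669429066032235 []
tape [456.4 367.1  16. ] 2.000695619745476 (array([460.7, 364.2]), array([457.7, 368.7]))
petri [590.  308.1  16.5] 0.869790031302937 (array([602.6, 303. ]), array([592.1, 308.7]))
beaker [ 527.7 -249.2   39.9] 5.439676533150464 (array([ 535.7, -253. ]), array([ 527.2, -253.2]))
beaker2 [ 929.7 -523.4 -209.5] 137.67706124429077 (array([ 535.7, -253. ]), array([ 852.6, -361.7]))
small [430.3 169.    5.7] 2.568572250102669 (array([438.3, 165.5]), array([430.4, 167.9]))
[211.1 326.3] [192.  501.7]
[458.  384.2] [461.3 432.7]
[372.7 322.5] [381.  315.6]
[352.3 441.9] [346.6 519. ]
[([389.5, 247.7], 0.56)]
[([412.3, 171.5], 0.74), ([326.5, 204.8], 0.38)]
```

View pics/tc.png

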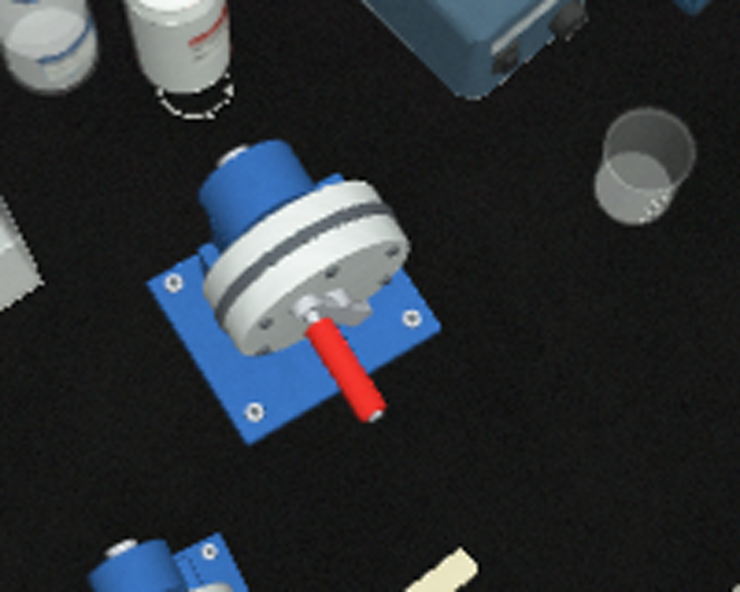

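The crop shows the foot corners at about (307,250), (359,218) and (280,206) in full-picture pixels. The red sleeve runs from (325,218) to (341,241), pointing slightly left of the axle line.

Run:
```python
from h import *
np.set_printoptions(precision=2,suppress=True)
T="top"
c=[atz(T,p,12)[:2] for p in([307,249.7],[358.9,218.4],[280,206.5])]
print(c)
e=c[0]-c[1];print(np.linalg.norm(e),np.linalg.norm(c[2]-c[0]));y1=np.arctan2(-e[0],e[1]);d=c[2]-c[0];y2=np.arctan2(d[1],d[0]);print("yaw",y1,y2)
for z in(165,170):
    a,b=atz(T,[325.1,217.8],z),atz(T,[340.8,241.4],z);g=a-b;print(a,b,np.linalg.norm(g),np.arctan2(g[1],g[0]))
# red mask in both
for cam,box in(("scene",(310,225,345,255)),("top",(315,205,350,250))):
    im=cv2.imread(f'pics/{cam}.png').astype(int);m=(im[:,:,2]>120)&(im[:,:,1]<90)&(im[:,:,0]<90)
    ys,xs=np.nonzero(m);k=(xs>box[0])&(xs<box[2])&(ys>box[1])&(ys<box[3]);q=np.stack([xs[k],ys[k]],1).astype(float)
    mu=q.mean(0);w,V=np.linalg.eigh(np.cov(q.T));t=(q-mu)@V[:,1];print(cam,k.sum(),mu,mu+V[:,1]*t.min(),mu+V[:,1]*t.max())
    globals()[cam]=mu
p,r=tri(ray("scene",scene),ray("top",top));print(p,r)
```

```text
[array([523.84,  58.92]), array([519.68, -87.97]), array([650.97,  54.97])]
146.95735225357853 127.18852153989323
yaw -0.02831496308482502 -0.0310767687876821
[526.64   3.94 165.  ] [465.75   5.02 165.  ] 60.902044461313444 -0.017692470502717963
[525.35   4.74 170.  ] [464.75   5.82 170.  ] 60.60639154807694 -0.017692470502717706
scene 103 [327.   235.62] [335.24 241.14] [319.8 230.8]
top 232 [332.85 229.08] [324.86 216.79] [341.04 241.67]
[496.14   4.39 168.42] 0.4435827612834123
```

```bash
cat >> h.py <<'E'
from scipy.spatial.transform import Rotation as Ro
def rows(tgt,rpy=None):
    o=get_obs();R=Ro.from_euler('xyz',o['tcp_rot']);d=R.inv().apply(np.array(tgt,float)-o['tool_pos'])/30
    print('shift units',d.round(2))
    if rpy is not None: print('turn units',(np.degrees((R.inv()*Ro.from_euler('xyz',rpy)).as_rotvec())/4).round(2))
E
python3 - <<'E'
from h import *
print(get_obs()['tcp_rot'].tolist());rows([482,5,265],[np.pi,0,np.pi-.028]);rows([482,5,265],[np.pi,0,-.028])
E
```

```text
[3.1415046929365387, -7.765546701232751e-07, 2.71776258828943]
shift units [-14.58 -10.74  -1.28]
turn units [ 0.    0.   -5.67]
shift units [-14.58 -10.74  -1.28]
turn units [ 0.   -0.   39.33]
```

Turn and lift first.

```bash
python3 -m pendant '[0,0,-0.4,0,0,-0.95,-1, 0,0,-0.4,0,0,-0.95,-1, 0,0,-0.4,0,0,-0.95,-1, 0,0,0,0,0,-0.95,-1, 0,0,0,0,0,-0.95,-1, 0,0,0,0,0,-0.92,-1]'
python3 - <<'E'
from h import *
rows([482,5,255],[np.pi,0,np.pi-.028])
E
```

```text
time: 1.4
tool_pos: [215.9, 478.6, 262.8]
tcp_rot: [3.141, 0.0, 3.116]
contact_force: [-0.3, -0.0, -0.2]
grip_width: 91.8
finger_force: 0.0
shift units [ -9.27 -15.56   0.26]
turn units [0.   0.   0.04]
```

```bash
python3 -m pendant '[-0.46,-0.78,0,0,0,0,-1,-0.46,-0.78,0,0,0,0,-1,-0.46,-0.78,0,0,0,0,-1,-0.46,-0.78,0,0,0,0,-1,-0.46,-0.78,0,0,0,0,-1,-0.46,-0.78,0,0,0,0,-1,-0.46,-0.78,0,0,0,0,-1,-0.46,-0.78,0,0,0,0,-1,-0.46,-0.78,0,0,0,0,-1,-0.46,-0.78,0,0,0,0,-1]'
python3 -m pendant '[-0.46,-0.78,0,0,0,0,-1,-0.46,-0.78,0,0,0,0,-1,-0.46,-0.78,0,0,0,0,-1,-0.46,-0.78,0,0,0,0,-1,-0.46,-0.78,0,0,0,0,-1,-0.46,-0.78,0,0,0,0,-1,-0.46,-0.78,0,0,0,0,-1,-0.46,-0.78,0,0,0,0,-1,-0.46,-0.78,0,0,0,0,-1,-0.46,-0.78,0,0,0,0,-1,0,0,0,0,0,0,-1]'
python3 - <<'E'
from h import *
rows([482,4.7,149],[np.pi,0,np.pi-.028])
for c in("scene","top"):
    im=capture(c); cv2.imwrite(f'pics/{c}2.png',im[:,:,::-1])
a=cv2.imread('pics/scene2.png')[180:300,240:400];b=cv2.imread('pics/top2.png')[150:270,260:420]
cv2.imwrite('pics/c2.png',np.vstack([cv2.resize(a,(400,300)),cv2.resize(b,(400,300))]))
E
```

```text
time: 2.4
tool_pos: [347.7, 239.8, 262.9]
tcp_rot: [3.141, 0.0, 3.114]
contact_force: [0.7, 0.7, -0.3]
grip_width: 91.9
finger_force: 0.0
time: 3.5
tool_pos: [479.9, 0.6, 262.5]
tcp_rot: [-3.141, 0.001, 3.111]
contact_force: [1.0, 0.3, 0.2]
grip_width: 91.9
finger_force: 0.0
shift units [-0.06  0.14  3.78]
turn units [-0.01  0.01 -0.04]
```

View pics/c2.png

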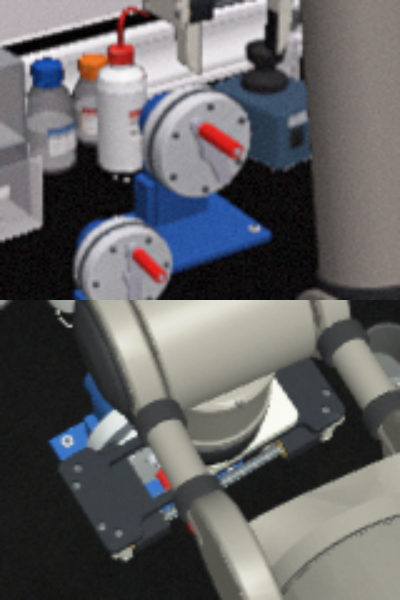

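The gripper sits above the red handle, with its long side across the axle and the fingers straddling the handle. I'll descend and close.

```bash
python3 -m pendant '[0,0.14,0.6,0,0,0,-1,0,0,0.6,0,0,0,-1,0,0,0.6,0,0,0,-1,0,0,0.6,0,0,0,-1,0,0,0.6,0,0,0,-1,0,0,0.5,0,0,0,-1,0,0,0.28,0,0,0,-1,0,0,0,0,0,0,-1]'
python3 -m pendant '[0,0,0,0,0,0,1,0,0,0,0,0,0,1,0,0,0,0,0,0,1,0,0,0,0,0,0,1,0,0,0,0,0,0,1,0,0,0,0,0,0,1,0,0,0,0,0,0,1,0,0,0,0,0,0,1]'
```

```text
time: 4.4
tool_pos: [478.0, 8.0, 148.6]
tcp_rot: [3.141, -0.002, 3.115]
contact_force: [-0.6, -0.1, -0.2]
grip_width: 91.8
finger_force: 0.0
time: 5.2
tool_pos: [478.8, 7.2, 149.3]
tcp_rot: [3.142, 0.0, 3.114]
contact_force: [0.0, 0.3, 0.2]
grip_width: 32.6
finger_force: 0.0
```

```bash
python3 -m pendant '[0,0,0,0,0,0,1,0,0,0,0,0,0,1,0,0,0,0,0,0,1,0,0,0,0,0,0,1,0,0,0,0,0,0,1]'
```

```text
time: 5.7
tool_pos: [478.7, 6.3, 149.2]
tcp_rot: [-3.14, -0.0, 3.114]
contact_force: [-0.4, -5.2, -1.1]
grip_width: 17.2
finger_force: 30.0
```

Run:
```python
import numpy as np
t=np.radians(np.arange(-30,-391,-7.5));p=np.stack([-40*np.sin(t),-40*np.cos(t)],1)/30
for a,d in zip(np.degrees(t),np.diff(p,axis=0)):print(a,d.round(2),end=' ; ')
```

```text
-29.999999999999996 [0.15 0.1 ] ; -37.5 [0.13 0.11] ; -45.0 [0.11 0.13] ; -52.50000000000001 [0.1  0.15] ; -59.99999999999999 [0.08 0.16] ; -67.5 [0.06 0.17] ; -75.0 [0.03 0.17] ; -82.5 [0.01 0.17] ; -90.0 [-0.01  0.17] ; -97.5 [-0.03  0.17] ; -105.00000000000001 [-0.06  0.17] ; -112.5 [-0.08  0.16] ; -119.99999999999999 [-0.1   0.15] ; -127.50000000000001 [-0.11  0.13] ; -135.0 [-0.13  0.11] ; -142.5 [-0.15  0.1 ] ; -150.0 [-0.16  0.08] ; -157.5 [-0.17  0.06] ; -165.0 [-0.17  0.03] ; -172.5 [-0.17  0.01] ; -180.0 [-0.17 -0.01] ; -187.5 [-0.17 -0.03] ; -195.0 [-0.17 -0.06] ; -202.5 [-0.16 -0.08] ; -210.00000000000003 [-0.15 -0.1 ] ; -217.5 [-0.13 -0.11] ; -225.0 [-0.11 -0.13] ; -232.5 [-0.1  -0.15] ; -239.99999999999997 [-0.08 -0.16] ; -247.50000000000003 [-0.06 -0.17] ; -255.00000000000003 [-0.03 -0.17] ; -262.5 [-0.01 -0.17] ; -270.0 [ 0.01 -0.17] ; -277.5 [ 0.03 -0.17] ; -285.0 [ 0.06 -0.17] ; -292.5 [ 0.08 -0.16] ; -300.0 [ 0.1  -0.15] ; -307.5 [ 0.11 -0.13] ; -315.0 [ 0.13 -0.11] ; -322.5 [ 0.15 -0.1 ] ; -330.0 [ 0.16 -0.08] ; -337.5 [ 0.17 -0.06] ; -345.0 [ 0.17 -0.03] ; -352.5 [ 0.17 -0.01] ; -360.0 [0.17 0.01] ; -367.5 [0.17 0.03] ; -375.0 [0.17 0.06] ; -382.5 [0.16 0.08] ;
```

```bash
f(){ grep -E 'tool_pos|contact|time|finger' | cut -c1-45 | tr '\n' ' ' | tee -a log.txt; echo | tee -a log.txt; }
python3 -m pendant '[0,0.15,0.10,0,0,0,1,0,0.13,0.11,0,0,0,1]'|f
python3 -m pendant '[0,0.11,0.13,0,0,0,1,0,0.10,0.15,0,0,0,1]'|f
python3 -m pendant '[0,0.08,0.16,0,0,0,1,0,0.06,0.17,0,0,0,1]'|f
python3 -m pendant '[0,0.03,0.17,0,0,0,1,0,0.01,0.17,0,0,0,1]'|f
python3 -m pendant '[0,0,0,0,0,0,1]'|f
```

```text
time: 5.9 tool_pos: [479.1, 14.6, 143.1] contact_force: [-1.4, -7.2, 0.5] finger_force: 30.0 
time: 6.1 tool_pos: [479.2, 21.2, 134.7] contact_force: [-1.9, -4.6, 1.9] finger_force: 30.0 
time: 6.3 tool_pos: [479.4, 25.4, 124.7] contact_force: [-0.8, -6.1, 2.5] finger_force: 30.0 
time: 6.5 tool_pos: [479.4, 26.9, 114.4] contact_force: [-0.7, -5.3, 2.5] finger_force: 30.0 
time: 6.6 tool_pos: [479.4, 26.9, 113.9] contact_force: [1.1, -4.9, -2.8] finger_force: 30.0
```

```bash
f(){ grep -E 'tool_pos|contact|time|finger' | cut -c1-45 | tr '\n' ' ' | tee -a log.txt; echo | tee -a log.txt; }
python3 -m pendant '[0,-0.04,0.17,0,0,0,1,0,-0.05,0.17,0,0,0,1]'|f
python3 -m pendant '[0,-0.06,0.17,0,0,0,1,0,-0.08,0.16,0,0,0,1]'|f
python3 -m pendant '[0,-0.10,0.15,0,0,0,1,0,-0.11,0.13,0,0,0,1]'|f
python3 -m pendant '[0,-0.13,0.11,0,0,0,1,0,-0.15,0.10,0,0,0,1]'|f
python3 -m pendant '[0,-0.16,0.08,0,0,0,1,0,-0.17,0.06,0,0,0,1]'|f
python3 -m pendant '[0,-0.17,0.03,0,0,0,1,0,-0.17,0.01,0,0,0,1]'|f
```

```text
time: 6.8 tool_pos: [479.3, 25.1, 104.0] contact_force: [-1.0, 0.8, 1.2] finger_force: 30.0 
time: 7.0 tool_pos: [479.2, 20.8, 93.8] contact_force: [-0.0, 0.7, 0.6] finger_force: 30.0 
time: 7.2 tool_pos: [479.0, 14.1, 85.5] contact_force: [-0.2, 1.8, -0.2] finger_force: 30.0 
time: 7.4 tool_pos: [478.7, 5.6, 79.3] contact_force: [1.2, 3.1, -1.2] finger_force: 30.0 
time: 7.6 tool_pos: [478.4, -4.5, 75.3] contact_force: [-0.2, 2.3, 0.3] finger_force: 30.0 
time: 7.8 tool_pos: [478.0, -14.7, 74.2] contact_force: [-1.0, 3.1, 0.8] finger_force: 30.0
```

```bash
f(){ grep -E 'tool_pos|contact|time|finger' | cut -c1-45 | tr '\n' ' ' | tee -a log.txt; echo | tee -a log.txt; }
python3 -m pendant '[0,-0.17,-0.01,0,0,0,1,0,-0.17,-0.03,0,0,0,1]'|f
python3 -m pendant '[0,-0.17,-0.06,0,0,0,1,0,-0.16,-0.08,0,0,0,1]'|f
python3 -m pendant '[0,-0.15,-0.10,0,0,0,1,0,-0.13,-0.11,0,0,0,1]'|f
python3 -m pendant '[0,-0.11,-0.13,0,0,0,1,0,-0.10,-0.15,0,0,0,1]'|f
python3 -m pendant '[0,-0.08,-0.16,0,0,0,1,0,-0.06,-0.17,0,0,0,1]'|f
python3 -m pendant '[0,-0.03,-0.17,0,0,0,1,0,-0.01,-0.17,0,0,0,1]'|f
```

```text
time: 8.0 tool_pos: [477.8, -24.7, 75.6] contact_force: [-0.8, 5.2, 0.5] finger_force: 30.0 
time: 8.2 tool_pos: [477.4, -34.4, 79.8] contact_force: [0.5, 6.1, -0.3] finger_force: 30.0 
time: 8.4 tool_pos: [477.2, -42.5, 86.0] contact_force: [1.4, 8.5, -1.2] finger_force: 30.0 
time: 8.6 tool_pos: [476.9, -48.6, 94.2] contact_force: [1.0, 8.7, -4.0] finger_force: 30.0 
time: 8.8 tool_pos: [476.8, -52.7, 103.9] contact_force: [2.4, 7.3, -7.3] finger_force: 30.0 
time: 9.0 tool_pos: [476.7, -54.1, 113.8] contact_force: [3.3, 5.7, -9.1] finger_force: 30.0
```

```bash
f(){ grep -E 'tool_pos|contact|time|finger' | cut -c1-45 | tr '\n' ' ' | tee -a log.txt; echo | tee -a log.txt; }
python3 -m pendant '[0,0.03,-0.17,0,0,0,1,0,0.05,-0.17,0,0,0,1]'|f
python3 -m pendant '[0,0.06,-0.17,0,0,0,1,0,0.08,-0.16,0,0,0,1]'|f
python3 -m pendant '[0,0.10,-0.15,0,0,0,1,0,0.11,-0.13,0,0,0,1]'|f
python3 -m pendant '[0,0.13,-0.11,0,0,0,1,0,0.15,-0.10,0,0,0,1]'|f
python3 -m pendant '[0,0.16,-0.08,0,0,0,1,0,0.17,-0.06,0,0,0,1]'|f
python3 -m pendant '[0,0.17,-0.03,0,0,0,1,0,0.17,-0.01,0,0,0,1]'|f
python3 -m pendant '[0,0.17,0.01,0,0,0,1,0,0.17,0.03,0,0,0,1]'|f
python3 -m pendant '[0,0.17,0.06,0,0,0,1,0,0.16,0.08,0,0,0,1]'|f
python3 -m pendant '[0,0,0,0,0,0,1,0,0,0,0,0,0,1]'|f
python3 - <<'E'
import re,numpy as np
from scipy.optimize import least_squares
L=[[float(x) for x in re.findall(r'-?\d+\.\d+',l)] for l in open('log.txt')]
L=np.array([l[:7] for l in L]);y,z,Fy,Fz=L[:,2],L[:,3],L[:,5],L[:,6]
r=least_squares(lambda p:np.hypot(y-p[0],z-p[1])-p[2],[-13.5,114,40]);yc,zc,R=r.x;print(r.x,abs(r.fun).max())
th=np.arctan2(-(y-yc),z-zc)              # crank angle
# force of tool on handle = -F; clockwise tangential dir (y,z)=(-cos th,-sin th)
Ft=Fy*np.cos(th)+Fz*np.sin(th)
Fr=-Fy*-np.sin(th)-Fz*np.cos(th)
M=np.arange(len(y));keep=np.array([i not in(4,len(y)-1) for i in M])
for a,b,c in zip(np.degrees(th),Ft,Fr):print(round(a),round(b,1),round(c,1),end=' | ')
for off in (None,-5.75):
    A=np.stack([np.sin(th),np.cos(th)],1)[keep];bb=Ft[keep]
    if off is None:A=np.c_[A,np.ones(len(A))]
    else:bb=bb-off
    s,res,*_=np.linalg.lstsq(A,bb,rcond=None);print('\n',s,np.hypot(s[0],s[1]),(bb-A@s).std())
    # Ft needed = -drag + T sin(angle of ballast from up, clockwise th+phi)*(-1)
    phi=np.arctan2(-s[1],-s[0]);print('phi deg',np.degrees(phi),'target th',np.degrees((np.pi-phi)))
E
```

```text
time: 9.2 tool_pos: [476.8, -52.6, 124.1] contact_force: [2.9, -0.9, -10.7] finger_force: 30.0 
time: 9.4 tool_pos: [476.9, -48.5, 134.6] contact_force: [2.1, -2.8, -11.2] finger_force: 30.0 
time: 9.6 tool_pos: [477.2, -41.9, 143.2] contact_force: [1.2, -2.8, -12.0] finger_force: 30.0 
time: 9.8 tool_pos: [477.5, -33.5, 149.6] contact_force: [0.5, -6.2, -10.5] finger_force: 30.0 
time: 10.0 tool_pos: [477.8, -23.8, 153.8] contact_force: [0.4, -6.9, -11.3] finger_force: 30.0 
time: 10.2 tool_pos: [478.1, -13.8, 155.1] contact_force: [-0.1, -8.9, -9.6] finger_force: 30.0 
time: 10.4 tool_pos: [478.5, -3.9, 154.0] contact_force: [0.1, -9.8, -8.2] finger_force: 30.0 
time: 10.6 tool_pos: [478.8, 5.9, 150.1] contact_force: [-0.7, -9.1, -4.5] finger_force: 30.0 
time: 10.8 tool_pos: [478.8, 6.5, 149.9] contact_force: [1.4, -6.3, -7.6] finger_force: 30.0 
[-13.66537922 114.59919365  40.38371729] 0.3066662888998266
-45 -5.5 4.7 | -60 -3.9 3.0 | -76 -3.9 5.3 | -90 -2.5 5.3 | -91 2.9 4.9 | -105 -1.4 -0.5 | -121 -0.9 -0.3 | -136 -1.2 -1.4 | -151 -2.1 -2.5 | -167 -2.3 -0.2 | 179 -3.1 0.9 | 164 -4.9 1.9 | 149 -5.4 2.9 | 135 -6.8 5.2 | 120 -7.8 5.5 | 105 -9.0 5.1 | 91 -9.2 5.5 | 76 -10.6 1.7 | 60 -11.1 3.1 | 45 -10.4 6.6 | 30 -10.6 6.1 | 14 -9.5 9.2 | 0 -8.9 9.6 | -14 -7.5 10.3 | -29 -5.8 8.3 | -30 -1.7 9.7 | 
 [-3.79973261 -2.75793001 -6.00056582] 4.695119371111674 0.36605030737932676
phi deg 35.972975352268755 target th 144.02702464773125

 [-3.80300739 -2.75623598] 4.696775703788632 0.36605960527832604
phi deg 35.932784773102284 target th 144.06721522689773
```

The fit is clean: drag 6.0 N and ballast 4.7 N at the handle (0.19 N m), both as specified. The ballast sits 36° clockwise of the handle, so the target crank angle is 144°. I'll continue in the same direction to −216°.

```bash
f(){ grep -E 'tool_pos|contact|time|finger' | cut -c1-45 | tr '\n' ' ' | tee -a log.txt; echo | tee -a log.txt; }
python3 -m pendant '[0,0.13,0.13,0,0,0,1,0,0.11,0.14,0,0,0,1]'|f
python3 -m pendant '[0,0.10,0.14,0,0,0,1,0,0.09,0.15,0,0,0,1]'|f
python3 -m pendant '[0,0.07,0.16,0,0,0,1,0,0.05,0.17,0,0,0,1]'|f
python3 -m pendant '[0,0.02,0.17,0,0,0,1,0,0,0.17,0,0,0,1]'|f
python3 -m pendant '[0,-0.03,0.17,0,0,0,1,0,-0.04,0.17,0,0,0,1]'|f
python3 -m pendant '[0,-0.06,0.17,0,0,0,1,0,-0.08,0.16,0,0,0,1]'|f
python3 -m pendant '[0,-0.10,0.15,0,0,0,1,0,-0.11,0.13,0,0,0,1]'|f
python3 -m pendant '[0,-0.13,0.11,0,0,0,1,0,-0.15,0.10,0,0,0,1]'|f
python3 -m pendant '[0,-0.16,0.08,0,0,0,1,0,-0.17,0.06,0,0,0,1]'|f
python3 -m pendant '[0,-0.17,0.03,0,0,0,1,0,-0.17,0.01,0,0,0,1]'|f
python3 -m pendant '[0,-0.17,-0.01,0,0,0,1,0,-0.17,-0.03,0,0,0,1]'|f
python3 -m pendant '[0,-0.17,-0.06,0,0,0,1,0,-0.16,-0.08,0,0,0,1,0,0,0,0,0,0,1]'|f
python3 - <<'E'
from h import *
o=get_obs()['tool_pos'];print(np.degrees(np.arctan2(-(o[1]+13.67),o[2]-114.6)))
t=np.radians(144);rows([o[0],-13.67-40*np.sin(t),114.6+40*np.cos(t)])
E
```

```text
time: 11.0 tool_pos: [479.1, 14.1, 142.8] contact_force: [-3.5, -3.2, 5.9] finger_force: 30.0 
time: 11.2 tool_pos: [479.3, 20.7, 134.1] contact_force: [-4.5, 1.6, 5.2] finger_force: 30.0 
time: 11.4 tool_pos: [479.4, 24.8, 123.8] contact_force: [-3.8, 4.3, 3.3] finger_force: 30.0 
time: 11.6 tool_pos: [479.4, 25.8, 113.0] contact_force: [-2.1, 7.2, 1.7] finger_force: 30.0 
time: 11.8 tool_pos: [479.3, 23.9, 102.5] contact_force: [-1.1, 7.7, -2.3] finger_force: 30.0 
time: 12.0 tool_pos: [479.2, 19.3, 92.3] contact_force: [-0.9, 5.6, -2.5] finger_force: 30.0 
time: 12.2 tool_pos: [479.0, 12.1, 83.9] contact_force: [-2.2, 2.3, -1.2] finger_force: 30.0 
time: 12.4 tool_pos: [478.7, 2.8, 77.6] contact_force: [-1.1, 1.5, 1.6] finger_force: 30.0 
time: 12.6 tool_pos: [478.4, -7.5, 73.8] contact_force: [-4.4, 1.6, 8.8] finger_force: 30.0 
time: 12.8 tool_pos: [478.1, -17.4, 73.1] contact_force: [-6.6, 5.0, 12.5] finger_force: 30.0 
time: 13.0 tool_pos: [477.8, -26.9, 74.6] contact_force: [-5.9, 9.4, 15.7] finger_force: 30.0 
time: 13.3 tool_pos: [477.5, -36.2, 79.0] contact_force: [-5.3, 11.0, 15.1] finger_force: 30.1 
147.64696285090415
shift units [-0.   -0.03 -0.11]
```

```bash
python3 -m pendant '[0,-0.04,-0.1,0,0,0,1,0,-0.02,-0.08,0,0,0,1,0,0,0,0,0,0,1,0,0,0,0,0,0,1]'
python3 - <<'E'
from h import *
o=get_obs()['tool_pos'];print(np.degrees(np.arctan2(-(o[1]+13.67),o[2]-114.6)))
t=np.radians(144);rows([o[0],-13.67-40*np.sin(t),114.6+40*np.cos(t)])
for c in("scene",):cv2.imwrite('pics/fin.png',cv2.resize(capture(c)[160:340,160:420,::-1],(780,540)))
E
```

```text
time: 13.7
tool_pos: [477.3, -38.8, 82.9]
tcp_rot: [3.141, -0.0, 3.113]
contact_force: [-2.3, 5.9, 0.2]
grip_width: 17.0
finger_force: 30.0
141.60056036497232
shift units [0.   0.05 0.02]
```

View pics/fin.png

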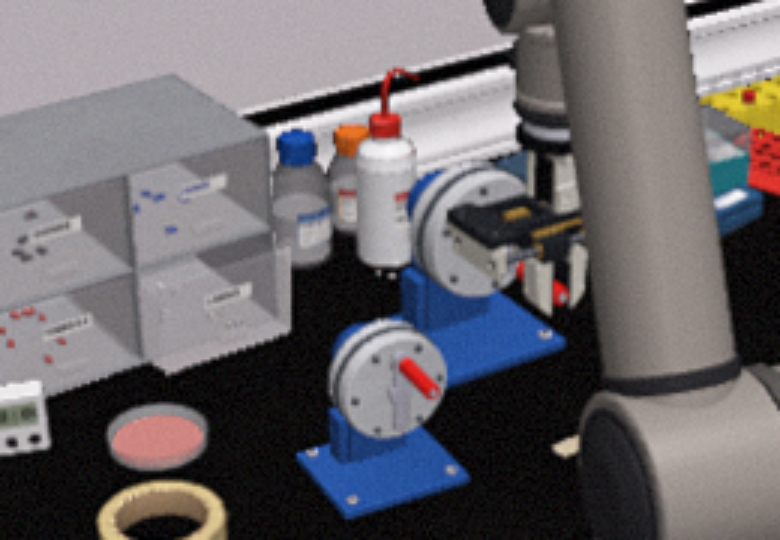

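The picture shows the fingers on the red handle at lower right (crop ~(560,285)), with the Petri dish and tape roll undisturbed. The crank is at 141.6°, inside the tolerance around 144°, so I'm handing in.

```bash
python3 -c "
from plant import *
o=get_obs();print(o['tool_pos'],o['finger_force']);print(close_job())"
```

```text
[477.3284704  -38.82098614  82.86133382] 29.998279809951782
the job is handed in; nothing more can be done
None
```

The job is handed in: I cranked the rotor down through the bottom and over the top, found the ballast 36° clockwise of the handle, and am holding it still at a crank angle of about 142° (estimated heavy-side-down angle 144°) with a 30 N grip, having seen no sign that the loose items moved; no verdict came back.

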